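# Hang a mesh strainer in the wax pitcher

## Task

Get the empty pouring pitcher at the front of the table ready for straining remelted wax: lift the plywood spacer off the top of the stack of strainers and lay it squarely on the pile of spare spacers, then take the uncovered strainer and hook its folded metal lip over the pitcher's rim so that the basket hangs down inside. Hang it at the side of the pitcher, about midway between the handle and the spout (either side will do), so both stay free. Leave the pitcher standing where it is, the rest of the stack and the pile undisturbed, and the bottles and the jar alone.

Things in the scene. Friction and masses are not known exactly. Their poses are not given: they have to be found in the camera images.
- pitcher: Loose open aluminium pouring pitcher, 0.7 to 1 kg, upright, 186 mm high. Origin at its underside, z up. Black handle on its +y side (to 92 mm), spout on its -y side (to 94 mm). Round mouth, centred 16 mm from the origin towards the spout; wall at the rim 4 to 5 mm thick, outer radius 58 to 60 mm; it leans inward going down: inner radius 52 mm at 45 mm below the rim.
- pitcher_mouth (a point): Centre of the pitcher's round mouth, at the height of its rim; inner radius there 54 to 55 mm; axes as the pitcher.
- rim_side_a (a point): Top of the pitcher's rim, middle of the wall, on the -x side of the pitcher (midway between handle and spout); 56.5 mm from the mouth's centre; axes as the pitcher.
- rim_side_b (a point): Top of the pitcher's rim, middle of the wall, on the +x side of the pitcher, opposite rim_side_a; axes as the pitcher.
- strainer_top_center (a point): Centre, half-way up, of the upper wire-mesh strainer of the stack: an open basket 44 (x) by 40 (y) by 60 mm high, 0.05 to 0.1 kg, z up; flat parallel side walls at y = -20 and +20 mm, to grip at any height. Its back (-x) wall is bowed to suit the round pitcher; from that wall's upper edge a 22 mm wide metal lip folds out and down.
- strainer_top_hook (a point): Under the bridge of that strainer's lip, mid-gap: this point comes to rest on the container's rim. 27.5 mm behind (-x) and 28 mm above the basket's centre; axes as the strainer. The gap between back wall and tab is 11 mm (x -22 to -33 mm from the basket's centre); the tab reaches 29 mm below the basket's rim, its last 8 mm flared outward to x -39 mm.
- spacer_top_center (a point): Centre of the plywood spacer that lies loose on the upper strainer, top of the stack: a plate 64 mm (x) by 48 mm (y) by 6 mm thick, 30 g, z up. It stands out 4 mm past the strainer on either side in y, and its centre is about 6 mm towards the lip from the strainer's centre.
- strainer_low_center (a point): Centre of the lower strainer, alike, which stands on the table at the bottom of the stack and stays there.
- spacer_low_center (a point): Centre of the spacer (same size) between the two strainers; it stays on the lower strainer.
- pile_upper_center (a point): Centre of the upper one of two loose spacers (same size) that form the spare pile, 12 mm high, on the table; axes as the plate: x along its 64 mm side, z up.
- pile_bottom_center (a point): Centre of the lower spacer of that pile.
- jar_mid: Loose amber candle jar, 69 mm across, 88 mm high, behind the work; a bystander. Origin: centre of its underside, z up.
- oil_a: Loose small amber dropper bottle with a black top, 33 mm across, 104 mm high, a bystander. Origin: centre of its underside, z up.
- oil_b: The other dropper bottle, alike.

How it is judged:
By the outcome, as a careful person would: the job done as asked, in the order asked, and still so for the second after the job is handed in, with the robot touching nothing.
It also fails if it takes over 67 s, if anything falls off the work surface, if the arm or the gripper's body presses on something with over 40 N, if the wrist force passes 120 N, or if a joint passes its speed limit or range.

## Robot

A 7-joint arm with a two-finger parallel gripper is mounted at the origin on a cart in front of the work surface, level with it; the furniture and walls round the work are solid. World frame = base frame: x ahead of the robot, y to its left, z up, the work surface at z = 0. Lengths are in m, angles in rad, forces in N, time in s.
With the tool pointing down it reaches from about 0.35 to 0.775 m from the base axis. Payload 3.1 kg.
Tool frame: the origin (TCP) lies on the centre line of the jaws, within the pads' length; the fingertips stand 19 mm ahead of it and the grasp point (between the pads) is the TCP (robot.nose_length is the distance from the TCP to the fingertips, in m); z points along the fingers, y is the line along which they close (so a half turn about z gives the same grasp; the last joint's range is limited). The gripper opens to 85 mm and grips with 20 to 120 N. Pads are 22 mm wide; open, the fingers measure 114 mm over their backs; the gripper's body (76 mm by 85 mm) begins 54 mm behind the grasp point. The pads swing forward as they close: fully open they stand 13 mm farther back than shut.
Start: joints at [-1.183, 0.311, 0.014, 1.512, -0.004, 1.319, -0.027], TCP at [0.229, 0.5, 0.25] pointing down, gripper open.
Joint ranges: [-2.7, 2.7], [-0.3, 1.91], [-1.27, 1.3], [0.12, 2.57], [-1.44, 4.58], [0.2, 2.03], [-3.05, 3.05]. Speed limits (rad/s): [2.79, 2.79, 3.14, 3.14, 3.14, 3.14, 3.14].

## Interface

Orientations are given as a rotation vector (axis times angle).
In Python, from workcell import robot gives the robot as it stands.
- The arm moves only by the shell command python3 -m creep 'ROWS' [OPENING] [FORCE]. ROWS is JSON, a list of rows, each a list of 2 entries, a list of its own where there are three numbers: the shift along the tool's x, y, z scaled (see below), then the turn about the tool's z scaled (see below). A call has 1 to 12 rows; each row shifts and turns the commanded pose from where the row before left it, along the tool's axes as they then stand; what a row does not reach is not made up. The controller multiplies each number of a shift by 750 mm and each number of a turn by 0.1 rad. A row lasts 1/12 s, in which the tool goes at most 41.7 mm and 7.16 degrees, less where a joint would pass 70% of its speed; a pose out of reach is approached as far as the arm can. A call with a number of a shift or a turn outside -1 to 1 is refused whole. A call with a gripper value outside its range is refused whole. OPENING is the gripper's target within -1 to 1 (shut at 1, half-way at 0, fully open at -1), set as the call begins (- or left out, the last holds). The fingers move at their own pace and stop on an object; FORCE is the grip in N (left out, the last holds). Time passes only in rows, so rows that do not move let the fingers close. It gives the time, the measured TCP pose, the force, the opening and the grip force at its end, in the units of the state.
- robot.read_state(): the state, without advancing time (a new reading comes with each control period).
- robot.get_image(name): name is "side" or "top"; returns the picture (480x640x3 uint8, blue, green, red); there is no depth.
- robot.camera_model(name): a dict with "K" (3x3 intrinsics, pixels), "world_to_cam" (4x4, takes a point from world to camera coordinates). Camera axes: x right, y up, looking along -z (the intrinsics and any distortion apply to the point x, -y, -z); pixel columns grow to the right and rows downward; lengths in m; the calibration is good to about 2 mm. A picture is of the moment at which its call begins. camera_model takes no time and is no camera call.
- robot.hand_in(): hands the job in; it is judged then, once.
The state is a dict: "clock": time; "joints": joint angles; "dq": joint speeds; "effort": joint torques, N m; "ee_pos": TCP position; "ee_rot": TCP orientation; "wrist_force": force on the tool from outside, world axes, zero at the start; "ft_torque": the same for the moment, N m; "gripper_width": finger opening in m; "grip_force": force on a finger pad.
Only numpy, scipy, OpenCV 4.12 (cv2) and the standard library are available. Lean on these libraries where they do the work, as an engineer would, in place of code of your own. Each camera call takes 0.05 s, during which the arm holds its last target. There are 200 camera calls.

## Working session

There is one attempt and no reset: what is moved stays moved. The work goes in short steps, Python scripts to look and compute and a shell command to move; the robot and the scene stay as the last step left them, time stands still between calls to the robot, and variables do not carry over. Pictures are saved under pics/ and viewed, at most 11 in all, crops included, and the job is handed in when it is done.

```bash
mkdir -p pics; ls
python3 - <<'E'
from workcell import robot
import cv2,numpy as np
for n in("side","top"):
    cv2.imwrite(f"pics/{n}0.png",robot.get_image(n)); m=robot.camera_model(n); print(n,{k:(np.round(v,4).tolist() if not isinstance(v,str) else v) for k,v in m.items()})
print(robot.read_state())
E
```

```text
pics
side {'K': [[577.6504, 0.0, 322.2426], [0.0, 577.6504, 233.8744], [0.0, 0.0, 1.0]], 'world_to_cam': [[0.8578, -0.5135, -0.024, -0.4759], [0.3311, 0.5163, 0.7898, -0.2887], [-0.3932, -0.6854, 0.6129, -0.9566], [0.0, 0.0, 0.0, 1.0]]}
top {'K': [[531.356, 0.0, 324.6132], [0.0, 531.356, 241.3321], [0.0, 0.0, 1.0]], 'world_to_cam': [[0.0204, -0.9998, 0.0031, -0.047], [0.9945, 0.0206, 0.1028, -0.5765], [-0.1029, 0.001, 0.9947, -1.1757], [0.0, 0.0, 0.0, 1.0]]}
{'clock': 0.1, 'joints': array([-1.18269791,  0.3116492 ,  0.01399147,  1.51293145, -0.00441476,
        1.31924178, -0.02720258]), 'dq': array([-0.0006863 , -0.00067341, -0.00021067, -0.00513057,  0.00174293,
       -0.00156593,  0.00072282]), 'effort': array([ 4.93577318e-04, -3.80854368e+01,  1.46518769e-01, -2.31241035e+01,
        1.23222114e-02,  8.16055457e-03, -1.12530810e-05]), 'ee_pos': array([0.2288917 , 0.499401  , 0.24931373]), 'ee_rot': array([-0.6697472 , -3.06896679,  0.00339772]), 'wrist_force': array([-0.8309686 , -0.06653734,  0.19167972]), 'ft_torque': array([-0.02523139,  0.00457002, -0.0163931 ]), 'grip_force': 0.0, 'gripper_width': 0.08546206586048612}
```

View pics/side0.png

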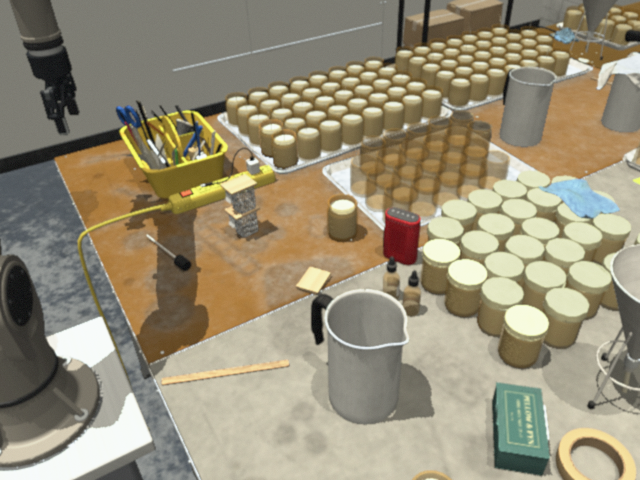

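View pics/top0.png

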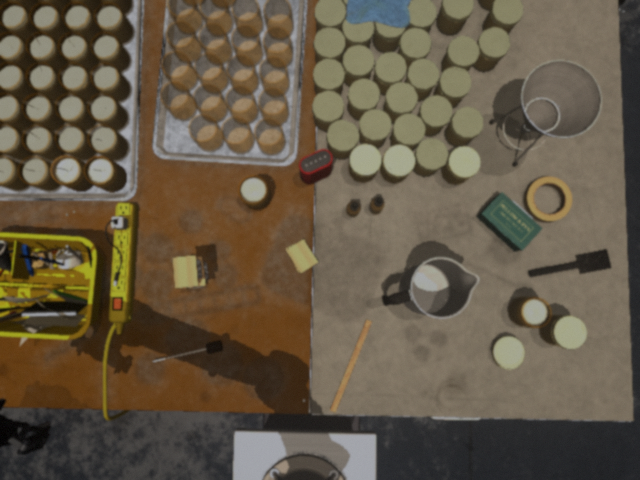

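```bash
cat > h.py <<'E'
import cv2,numpy as np
from workcell import robot
def proj(n,P):
    m=robot.camera_model(n);p=np.c_[np.atleast_2d(P),np.ones(len(np.atleast_2d(P)))]@np.array(m["world_to_cam"]).T
    q=np.c_[p[:,0],-p[:,1],-p[:,2]]@np.array(m["K"]).T
    return q[:,:2]/q[:,2:]
def ray(n,uv):
    m=robot.camera_model(n);W=np.array(m["world_to_cam"]);d=np.linalg.inv(np.array(m["K"]))@[uv[0],uv[1],1]
    return -W[:3,:3].T@W[:3,3], W[:3,:3].T@np.array([d[0],-d[1],-d[2]])
def atz(n,uv,z):
    o,d=ray(n,uv);return o+d*(z-o[2])/d[2]
def tile(img,x,y,w,h,s):
    t=cv2.resize(img[y:y+h,x:x+w],None,fx=s,fy=s,interpolation=cv2.INTER_CUBIC)
    for i in range(0,w,10): cv2.line(t,(i*s,0),(i*s,6 if (x+i)%50 else 14),(0,0,255),1); 
    for i in range(0,h,10): cv2.line(t,(0,i*s),(6 if (y+i)%50 else 14,i*s),(0,0,255),1)
    cv2.putText(t,f"{x},{y} x{s}",(16,18),0,.4,(255,0,255),1)
    return t
E
python3 - <<'E'
from h import *
s=cv2.imread("pics/side0.png");t=cv2.imread("pics/top0.png")
a=np.hstack([tile(s,210,165,60,75,4),tile(t,165,240,60,75,4),tile(s,285,255,70,75,4)][:3])
b=np.hstack([tile(t,280,235,45,75,4),tile(s,300,280,120,75,2).repeat(1,0) if 0 else tile(t,375,250,115,75,4)])
w=max(a.shape[1],b.shape[1]);pad=lambda i:cv2.copyMakeBorder(i,0,0,0,w-i.shape[1],0)
cv2.imwrite("pics/c1.png",np.vstack([pad(a),pad(b)]))
E
```

```text
(no output)
```

View pics/c1.png

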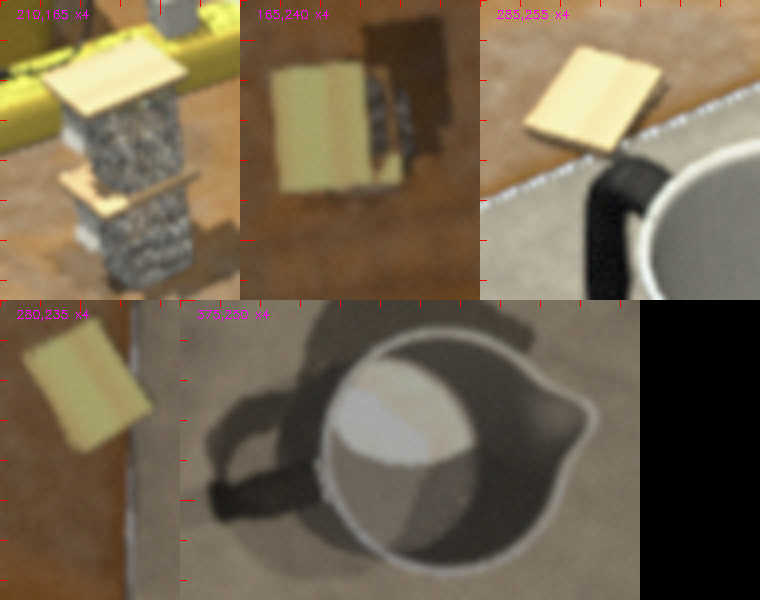

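Run:
```python
from h import *
from scipy.optimize import least_squares
def plate(name,z,S,T):
    c=np.array([[-32,-24],[-32,24],[32,24],[32,-24]])/1000
    def P(p):
        R=np.array([[np.cos(p[2]),-np.sin(p[2])],[np.sin(p[2]),np.cos(p[2])]]);return np.c_[c@R.T+p[:2],np.full(4,z)]
    def f(p,full=False):
        r=[]
        for n,O in(("side",S),("top",T)):
            d=proj(n,P(p))[:,None]-np.array(O)[None]; j=np.argmin((d**2).sum(2),0); r.append(d[j,range(len(O))].ravel())
        return np.concatenate(r)
    x0=atz("top",np.mean(T,0),z)[:2]; best=min((least_squares(f,[*x0,a]) for a in np.linspace(-1.5,1.5,13)),key=lambda q:q.cost)
    print(name,best.x,np.degrees(best.x[2]),"\n",f(best.x).reshape(-1,2).round(1).tolist())
plate("stack",.132,[(221,183),(244.5,174.5),(256.5,182.5),(233,193.75)],[(173,256.5),(196.25,255.5),(197.5,287),(175,288)])
plate("pile",.012,[(308.75,266.5),(330.5,273),(317.5,293),(296,285.5)],[(304.5,240),(318,262),(300.5,273),(285.5,248.5)])
# stack, top-view only
rim=np.array([atz("top",p,.186)[:2] for p in[(410.5,288.75),(440,257),(440,318.5),(465,306.25),(422,311),(423,263)]])
q=least_squares(lambda c:np.hypot(*(rim-c[:2]).T)-c[2],[.5,-.2,.059]).x;print("mouth",q)
sp=atz("top",(479.25,278.75),.186);h=atz("top",(383,299.5),.17)
print("spout",sp,"handle",h,"axis",(sp-h)/np.linalg.norm(sp-h))
print("mouth in side",proj("side",[[q[0]+.059*np.cos(a),q[1]+.059*np.sin(a),.186] for a in np.arange(0,6.28,np.pi/4)]).round(0).tolist())
print("jar",atz("top",(254,190),.088))
for u in[(354,205),(377,202)]:print("oil",atz("top",u,.1))
```

```text
stack [0.49823789 0.24999405 0.11177622] 6.404305729961497 
 [[-1.0, 0.4], [1.0, -1.2], [0.6, -0.0], [-1.7, -0.7], [0.1, 0.7], [0.1, -0.4], [0.9, -1.0], [0.0, 0.1]]
pile [0.54365573 0.01537035 0.57968693] 33.213614507592844 
 [[1.3, -0.3], [0.4, -0.5], [-0.4, -0.9], [-0.3, -0.2], [-0.7, -1.0], [0.5, 0.5], [0.2, 0.7], [0.6, 1.5]]
mouth [ 0.47497018 -0.26419315  0.0593863 ]
spout [ 0.49371757 -0.33961969  0.186     ] handle [ 0.44937349 -0.15303997  0.17      ] axis [ 0.23042685 -0.96953132  0.08314141]
mouth in side [[397.0, 301.0], [372.0, 289.0], [343.0, 293.0], [326.0, 310.0], [331.0, 332.0], [357.0, 346.0], [389.0, 342.0], [405.0, 323.0]]
jar [0.68059679 0.12108377 0.088     ]
oil [ 0.64996161 -0.09667843  0.1       ]
oil [ 0.65753536 -0.14610126  0.1       ]
```

```bash
cat > plan.py <<'E'
import sys
from h import *
from scipy.spatial.transform import Rotation as Ro
# usage: plan.py x y z yawdeg  (yaw of the object's x axis; tool y lies along object's y)
x,y,z,yaw=map(float,sys.argv[1:5]); s=robot.read_state()
R=Ro.from_rotvec(s["ee_rot"]).as_matrix(); cur=np.degrees(np.arctan2(R[1,0],R[0,0]))
d=(yaw-cur+90)%180-90      # world-z turn, modulo half turn
turn=-np.radians(d)/0.1    # tool z points down
a=np.radians(cur+d); X=np.array([np.cos(a),np.sin(a),0]);Z=np.array([0,0,-1.]);Y=np.cross(Z,X)
D=np.array([x,y,z])-s["ee_pos"]
print("yaw",cur.round(1),"turn units",turn.round(3),"| shift units after turn",(np.array([D@X,D@Y,D@Z])/.75).round(4),"rows>=",(np.linalg.norm(D)/.0417).round(1))
print("tcp",s["ee_pos"].round(4),"tilt z",R[:,2].round(3),"w",s["gripper_width"].round(4),"grip",s["grip_force"],"F",s["wrist_force"].round(1),"t",s["clock"],"q7",s["joints"][6].round(2),"nose",robot.nose_length)
E
python3 plan.py 0.498 0.250 0.22 6.4
```

```text
yaw 155.4 turn units -5.414 | shift units after turn [-0.3195 -0.3705  0.0391] rows>= 8.8Traceback (most recent call last):
  File "plan.py", line 12, in <module>
    print("tcp",s["ee_pos"].round(4),"tilt z",R[:,2].round(3),"w",s["gripper_width"].round(4),"grip",s["grip_force"],"F",s["wrist_force"].round(1),"t",s["clock"],"q7",s["joints"][6].round(2),"nose",robot.nose_length)
                                                                  ^^^^^^^^^^^^^^^^^^^^^^^^
AttributeError: 'float' object has no attribute 'round'
```

```bash
sed -i 's/s\["gripper_width"\].round(4)/round(s["gripper_width"],4)/' plan.py
python3 -m creep '[[[0,0,0],-0.9],[[0,0,0],-0.9],[[0,0,0],-0.9],[[0,0,0],-0.9],[[0,0,0],-0.9],[[0,0,0],-0.9],[[0,0,0],0]]' -1
python3 -m creep '[[[-0.032,-0.037,0.004],0],[[-0.032,-0.037,0.004],0],[[-0.032,-0.037,0.004],0],[[-0.032,-0.037,0.004],0],[[-0.032,-0.037,0.004],0],[[-0.032,-0.037,0.004],0],[[-0.032,-0.037,0.004],0],[[-0.032,-0.037,0.004],0],[[-0.032,-0.037,0.004],0],[[-0.032,-0.037,0.004],0],[[0,0,0],0],[[0,0,0],0]]'
python3 plan.py 0.498 0.250 0.142 6.4
```

```text
clock: 0.68
ee_pos: [0.229, 0.4996, 0.2497]
ee_rot: [0.175, -3.136, 0.002]
wrist_force: [0.0, -0.2, -0.4]
gripper_width: 0.0856
grip_force: 0.0
clock: 1.68
ee_pos: [0.4999, 0.2472, 0.2196]
ee_rot: [0.159, -3.137, 0.003]
wrist_force: [0.0, 0.4, -1.1]
gripper_width: 0.0854
grip_force: 0.0
yaw -174.2 turn units -0.103 | shift units after turn [0.0021 0.004  0.1034] rows>= 1.9
tcp [0.4999 0.2472 0.2196] tilt z [-0.    -0.002 -1.   ] w 0.0854 grip 0.0 F [ 0.   0.4 -1.1] t 1.6833 q7 1.22 nose 0.019
```

```bash
python3 -m creep '[[[0.002,0.004,0.024],-0.1],[[0,0,0.024],0],[[0,0,0.024],0],[[0,0,0.022],0],[[0,0,0.0],0],[[0,0,0],0]]'
python3 plan.py 0.498 0.250 0.142 6.4
python3 - <<'E'
from h import *
s=robot.get_image("side");t=robot.get_image("top")
cv2.imwrite("pics/c2.png",np.hstack([tile(s,190,120,95,120,4),tile(t,150,215,95,120,4)]))
E
```

```text
clock: 2.18
ee_pos: [0.4947, 0.2546, 0.1491]
ee_rot: [0.191, -3.133, 0.0]
wrist_force: [-0.7, -0.4, -0.1]
gripper_width: 0.0856
grip_force: 0.0
yaw -173.0 turn units 0.1 | shift units after turn [-0.0037 -0.0065  0.0095] rows>= 0.2
tcp [0.4947 0.2546 0.1491] tilt z [-0.003 -0.    -1.   ] w 0.0856 grip 0.0 F [-0.7 -0.4 -0.1] t 2.1833 q7 1.23 nose 0.019
```

View pics/c2.png

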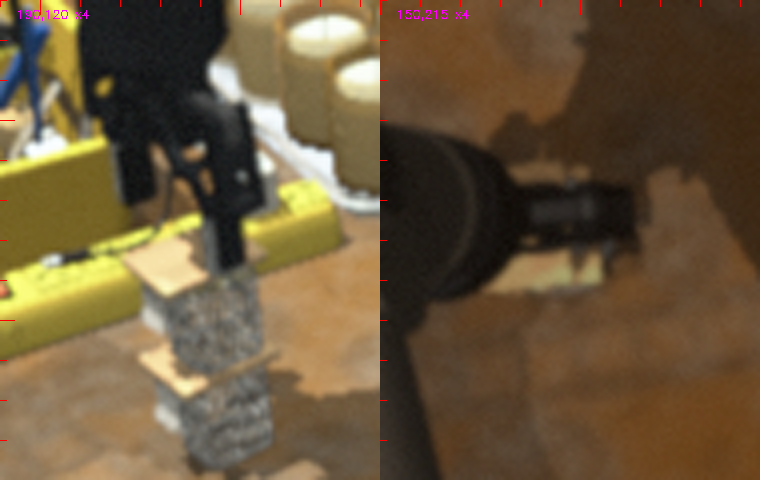

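```bash
python3 -m creep '[[[-0.003,-0.004,0],0.1],[[0,0,0],0],[[0,0,0],0]]'
python3 plan.py 0.498 0.250 0.142 6.4
python3 - <<'E'
from h import *
for y in(.205,.209):
  for z in(.13,.14,.15): print(y,z,proj("side",[[.496,y,z],[.507,y,z],[.485,y,z]]).round(1).tolist())
E
```

```text
clock: 2.53
ee_pos: [0.4999, 0.2506, 0.1508]
ee_rot: [-0.172, 3.135, 0.001]
wrist_force: [-0.3, -0.9, -0.0]
gripper_width: 0.0857
grip_force: 0.0
yaw -173.7 turn units -0.024 | shift units after turn [ 0.0026 -0.0005  0.0118] rows>= 0.2
tcp [0.4999 0.2506 0.1508] tilt z [ 0.002  0.001 -1.   ] w 0.0857 grip 0.0 F [-0.3 -0.9 -0. ] t 2.5333 q7 1.23 nose 0.019
0.205 0.13 [[246.6, 193.8], [251.3, 192.2], [241.8, 195.4]]
0.205 0.14 [[246.1, 189.8], [250.8, 188.3], [241.2, 191.4]]
0.205 0.15 [[245.6, 185.8], [250.4, 184.2], [240.7, 187.4]]
0.209 0.13 [[245.8, 192.9], [250.5, 191.4], [241.0, 194.5]]
0.209 0.14 [[245.2, 189.0], [250.0, 187.4], [240.4, 190.5]]
0.209 0.15 [[244.7, 184.9], [249.5, 183.4], [239.9, 186.5]]
```

```bash
python3 -m creep '[[[0.002,0,0.009],0],[[0,0,0.009],0],[[0,0,0],0]]'
python3 -m creep '[[[0,0,0],0],[[0,0,0],0],[[0,0,0],0],[[0,0,0],0],[[0,0,0],0],[[0,0,0],0],[[0,0,0],0],[[0,0,0],0],[[0,0,0],0],[[0,0,0],0]]' 0.6 25
python3 plan.py 0.498 0.250 0.23 6.4
```

```text
clock: 2.78
ee_pos: [0.4961, 0.25, 0.1344]
ee_rot: [0.173, -3.133, 0.002]
wrist_force: [0.1, -0.6, -0.4]
gripper_width: 0.0852
grip_force: 0.0
clock: 3.62
ee_pos: [0.4978, 0.2506, 0.1366]
ee_rot: [-0.173, 3.136, 0.0]
wrist_force: [1.1, 1.2, 2.0]
gripper_width: 0.0476
grip_force: 26.0
yaw -173.7 turn units -0.014 | shift units after turn [-0.0002 -0.0009 -0.1246] rows>= 2.2
tcp [0.4978 0.2506 0.1366] tilt z [ 0.001  0.    -1.   ] w 0.0476 grip 25.95162034034729 F [1.1 1.2 2. ] t 3.6167 q7 1.23 nose 0.019
```

```bash
python3 -m creep '[[[0,0,-0.01],0],[[0,0,-0.02],0],[[0,0,-0.03],0],[[0,0,-0.03],0],[[0,0,-0.03],0],[[0,0,0],0]]'
python3 plan.py 0.5437 0.0154 0.06 33.2
python3 - <<'E'
from h import *
s=robot.get_image("side")
cv2.imwrite("pics/c3.png",tile(s,185,80,100,160,3))
E
```

```text
clock: 4.12
ee_pos: [0.5001, 0.2517, 0.2316]
ee_rot: [-0.172, 3.128, 0.006]
wrist_force: [1.1, 1.5, 0.9]
gripper_width: 0.047
grip_force: 25.9
yaw -173.7 turn units -4.694 | shift units after turn [ 0.1238 -0.2955  0.2288] rows>= 7.1
tcp [0.5001 0.2517 0.2316] tilt z [ 0.008  0.005 -1.   ] w 0.047 grip 25.866365432739258 F [1.1 1.5 0.9] t 4.1167 q7 1.22 nose 0.019
```

View pics/c3.png

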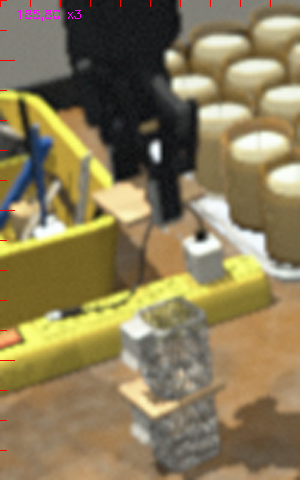

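```bash
python3 - <<'E'
from h import *
a=np.radians(6.3);R=np.array([[np.cos(a),-np.sin(a)],[np.sin(a),np.cos(a)]])
for sx in(-1,1):
  for sy in(-1,1):
    c=R@np.array([sx*.032,sy*.0235])+[.499,.2512]; print(sx,sy,((proj("side",[[*c,.227]])[0]-[185,80])*3).round(0))
E
python3 -m creep '[[[0,0,0],-0.94],[[0,0,0],-0.94],[[0,0,0],-0.94],[[0,0,0],-0.94],[[0,0,0],-0.94],[[0,0,0],0]]'
python3 -m creep '[[[0.0155,-0.037,0],0],[[0.0155,-0.037,0],0],[[0.0155,-0.037,0],0],[[0.0155,-0.037,0],0],[[0.0155,-0.037,0],0],[[0.0155,-0.037,0],0],[[0.0155,-0.037,0],0],[[0.0155,-0.037,0],0],[[0,0,0.045],0],[[0,0,0.045],0],[[0,0,0.045],0],[[0,0,0.045],0]]'
python3 -m creep '[[[0,0,0],0],[[0,0,0],0],[[0,0,0],0]]'
python3 plan.py 0.5437 0.0154 0.04 33.2
```

```text
-1 -1 [121. 219.]
-1 1 [ 87. 192.]
1 -1 [203. 189.]
1 1 [168. 164.]
clock: 4.67
ee_pos: [0.4966, 0.25, 0.2247]
ee_rot: [0.9, -3.007, 0.001]
wrist_force: [-0.3, 0.1, -1.2]
gripper_width: 0.0469
grip_force: 25.8
clock: 5.67
ee_pos: [0.5406, 0.0135, 0.0893]
ee_rot: [0.893, -3.011, -0.0]
wrist_force: [-0.1, 0.5, -0.1]
gripper_width: 0.0472
grip_force: 25.9
clock: 5.92
ee_pos: [0.5425, 0.0139, 0.0926]
ee_rot: [-0.897, 3.009, -0.001]
wrist_force: [0.9, 0.2, 1.0]
gripper_width: 0.0471
grip_force: 26.2
yaw -146.8 turn units -0.002 | shift units after turn [-0.0024  0.0009  0.0702] rows>= 1.3
tcp [0.5425 0.0139 0.0926] tilt z [ 0.002 -0.    -1.   ] w 0.0471 grip 26.150391697883606 F [0.9 0.2 1. ] t 5.9167 q7 2.16 nose 0.019
```

```bash
python3 -m creep '[[[-0.002,0.001,0.024],0],[[0,0,0.024],0],[[0,0,0.018],0],[[0,0,0],0],[[0,0,0],0],[[0,0,0],0]]'
python3 plan.py 0.5437 0.0154 0.0245 33.2
python3 - <<'E'
from h import *
s=robot.get_image("side");t=robot.get_image("top")
cv2.imwrite("pics/c4.png",np.hstack([tile(s,275,230,75,80,5),tile(t,265,220,75,80,5)]))
E
```

```text
clock: 6.42
ee_pos: [0.5444, 0.0154, 0.0442]
ee_rot: [-0.897, 3.006, -0.002]
wrist_force: [0.7, -0.9, 0.7]
gripper_width: 0.0469
grip_force: 26.1
yaw -146.8 turn units 0.006 | shift units after turn [0.0008 0.0005 0.0263] rows>= 0.5
tcp [0.5444 0.0154 0.0442] tilt z [ 0.005  0.    -1.   ] w 0.0469 grip 26.147557497024536 F [ 0.7 -0.9  0.7] t 6.4167 q7 2.17 nose 0.019
```

View pics/c4.png

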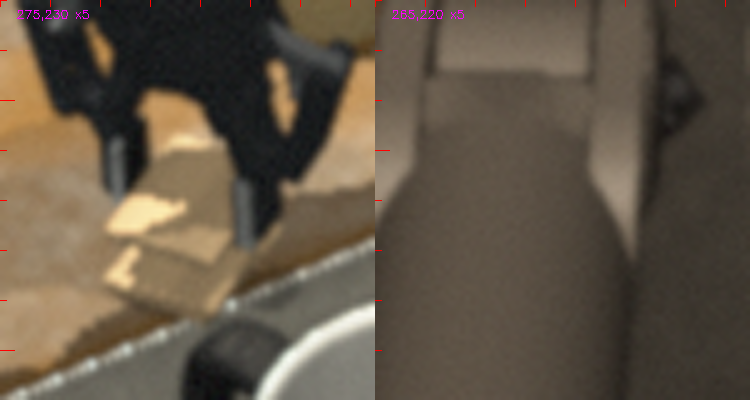

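Run:
```python
from h import *
a=np.radians(33.2);R=np.array([[np.cos(a),-np.sin(a)],[np.sin(a),np.cos(a)]])
for z in (.012,.0396):
 for sx,sy in((-1,1),(-1,-1),(1,-1),(1,1)):
    c=R@np.array([sx*.032,sy*.024])+[.5437,.0154]; print(z,sx,sy,((proj("side",[[*c,z]])[0]-[275,230])*5).round(0))
c0=proj("side",[[.5437,.0154,.04]]);print((proj("side",[[.5437+.005*np.cos(a),.0154+.005*np.sin(a),.04],[.5437-.005*np.sin(a),.0154+.005*np.cos(a),.04]])-c0)*5)
```

```text
0.012 -1 1 [103. 276.]
0.012 -1 -1 [211. 311.]
0.012 1 -1 [279. 212.]
0.012 1 1 [175. 181.]
0.0396 -1 1 [100. 225.]
0.0396 -1 -1 [208. 259.]
0.0396 1 -1 [278. 161.]
0.0396 1 1 [173. 130.]
[[  5.57519766  -7.4938192 ]
 [-11.14234634  -3.39314068]]
```

```bash
python3 -m creep '[[[0.001,0.002,0.008],0],[[0,0,0.009],0],[[0,0,0.007],0],[[0,0,0],0],[[0,0,0],0],[[0,0,0],0]]'
python3 -m creep '[[[0,0,0],0],[[0,0,0],0]]'; python3 plan.py 0.5437 0.0154 0.0245 33.2
```

```text
clock: 7.02
ee_pos: [0.5425, 0.0154, 0.0275]
ee_rot: [-0.896, 3.008, -0.002]
wrist_force: [-6.8, -0.7, 22.8]
gripper_width: 0.0475
grip_force: 39.8
clock: 7.18
ee_pos: [0.5424, 0.0153, 0.0275]
ee_rot: [-0.896, 3.008, -0.002]
wrist_force: [-5.1, -0.2, 22.0]
gripper_width: 0.0471
grip_force: 39.8
yaw -146.8 turn units -0.001 | shift units after turn [-0.0015 -0.0008  0.0039] rows>= 0.1
tcp [0.5424 0.0153 0.0275] tilt z [ 0.003 -0.    -1.   ] w 0.0471 grip 39.79634945746511 F [-5.1 -0.2 22. ] t 7.1833 q7 2.17 nose 0.019
```

```bash
python3 -m creep '[[[0,0,-0.002],0],[[0,0,0],0],[[0,0,0],0]]'
python3 -m creep '[[[0,0,-0.001],0],[[0,0,0],0],[[0,0,0],0]]'
```

```text
clock: 7.43
ee_pos: [0.5423, 0.0155, 0.0277]
ee_rot: [-0.897, 3.008, -0.002]
wrist_force: [-3.8, -0.5, 15.8]
gripper_width: 0.0473
grip_force: 35.1
clock: 7.68
ee_pos: [0.5422, 0.0156, 0.0279]
ee_rot: [-0.897, 3.008, -0.002]
wrist_force: [-2.2, -0.4, 11.7]
gripper_width: 0.0473
grip_force: 33.1
```

Run:
```python
from h import *
s=robot.get_image("side")
cv2.imwrite("pics/c5.png",tile(s,275,230,75,80,6))
```

```text
(no output)
```

View pics/c5.png

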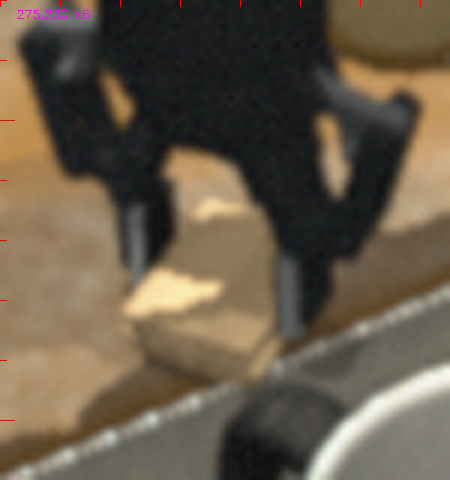

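```bash
python3 -m creep '[[[0,0,-0.0025],0],[[0,0,0],0],[[0,0,0],0]]'
python3 -m creep '[[[0,0,0],0],[[0,0,0],0],[[0,0,0],0],[[0,0,0],0],[[0,0,0],0],[[0,0,0],0]]' -0.6 20
python3 -m creep '[[[0,0,-0.02],0],[[0,0,-0.05],0],[[0,0,-0.05],0],[[0,0,-0.05],0],[[0,0,-0.05],0],[[0,0,-0.05],0],[[0,0,0],0],[[0,0,0],0]]' -1
python3 plan.py 0.498 0.250 0.23 6.4
```

```text
clock: 7.98
ee_pos: [0.5416, 0.0158, 0.0283]
ee_rot: [-0.898, 3.009, -0.001]
wrist_force: [0.6, -0.9, 4.6]
gripper_width: 0.0473
grip_force: 28.9
clock: 8.48
ee_pos: [0.5406, 0.0163, 0.0276]
ee_rot: [0.899, -3.01, -0.0]
wrist_force: [0.7, 0.2, 0.1]
gripper_width: 0.0682
grip_force: 0.0
clock: 9.15
ee_pos: [0.5427, 0.0162, 0.2335]
ee_rot: [-0.897, 3.004, -0.002]
wrist_force: [-0.6, 0.5, -1.9]
gripper_width: 0.0854
grip_force: 0.0
yaw -146.8 turn units 4.686 | shift units after turn [0.0244 0.3164 0.0046] rows>= 5.7
tcp [0.5427 0.0162 0.2335] tilt z [ 0.007  0.001 -1.   ] w 0.0854 grip 0.0 F [-0.6  0.5 -1.9] t 9.15 q7 2.14 nose 0.019
```

```bash
python3 -m creep '[[[0,0,0],0.937],[[0,0,0],0.937],[[0,0,0],0.937],[[0,0,0],0.937],[[0,0,0],0.937],[[0,0.05,0],0],[[0,0.05,0],0],[[0,0.04,0],0],[[0,0,0],0]]'
python3 - <<'E'
from h import *
s=robot.get_image("side");t=robot.get_image("top")
a=np.hstack([tile(s,210,165,65,75,6),tile(t,165,240,60,75,6)])[:,:]
b=np.hstack([tile(s,285,250,65,60,5),tile(t,270,230,60,60,5)])
w=max(a.shape[1],b.shape[1]);pad=lambda i:cv2.copyMakeBorder(i,0,0,0,w-i.shape[1],0)
o=np.vstack([pad(a),pad(b)]);print(o.shape);cv2.imwrite("pics/c6.png",o[:,:800] if o.shape[0]<=600 else cv2.resize(o,None,fx=.8,fy=.8))
E
```

```text
clock: 9.9
ee_pos: [0.5261, 0.1305, 0.2281]
ee_rot: [0.196, -3.13, -0.01]
wrist_force: [-0.0, 1.5, -0.8]
gripper_width: 0.0853
grip_force: 0.0
(750, 750, 3)
```

View pics/c6.png

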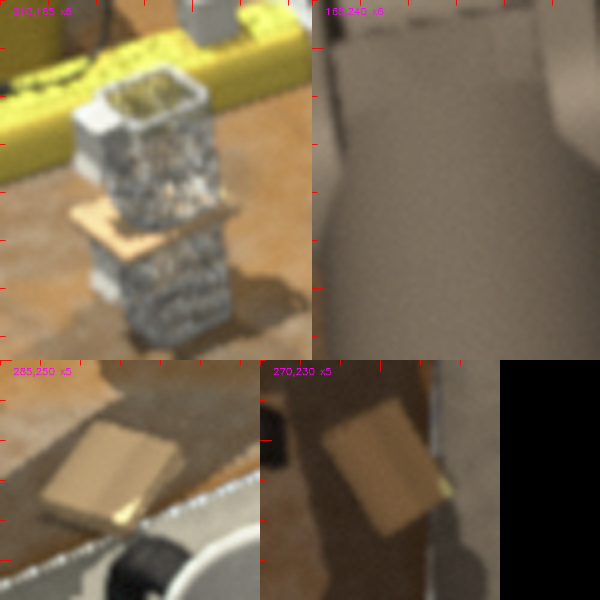

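```bash
python3 - <<'E'
from h import *
print(atz("side",(242.3,185.15),.126))
for u in[(253.3,185),(239.2,191),(244.4,179.2),(232.5,185.4)]: print(atz("side",u,.126))
E
python3 plan.py 0.508 0.2515 0.23 6.4
```

```text
[0.50472614 0.24640054 0.126     ]
[0.52501356 0.23392181 0.126     ]
[0.48956226 0.22911281 0.126     ]
[0.51866024 0.26577291 0.126     ]
[0.48644775 0.25710248 0.126     ]
yaw -173.3 turn units 0.046 | shift units after turn [ 0.0068  0.174  -0.002 ] rows>= 3.1
tcp [0.5276 0.1224 0.2285] tilt z [-0.004 -0.001 -1.   ] w 0.0852 grip 0.0 F [ 0.4  0.2 -1.1] t 10.0 q7 1.48 nose 0.019
```

```bash
python3 -m creep '[[[0.006,0.044,0],-0.2],[[0.006,0.044,0],0],[[0.005,0.043,0],0],[[0.005,0.043,0],0],[[0,0,0],0],[[0,0,0],0]]'
python3 plan.py 0.511 0.250 0.122 8
```

```text
clock: 10.5
ee_pos: [0.4953, 0.2487, 0.2291]
ee_rot: [0.212, -3.132, 0.002]
wrist_force: [-0.3, -1.5, -0.1]
gripper_width: 0.0852
grip_force: 0.0
yaw -172.3 turn units -0.047 | shift units after turn [-0.021  -0.0013  0.1428] rows>= 2.6
tcp [0.4953 0.2487 0.2291] tilt z [-0.002 -0.001 -1.   ] w 0.0852 grip 0.0 F [-0.3 -1.5 -0.1] t 10.5 q7 1.25 nose 0.019
```

```bash
python3 -m creep '[[[-0.021,-0.001,0],0],[[0,0,0.03],0],[[0,0,0.03],0],[[0,0,0.03],0],[[0,0,0.03],0],[[0,0,0.0],0],[[0,0,0],0]]'
python3 plan.py 0.511 0.250 0.122 8
```

```text
clock: 11.08
ee_pos: [0.5118, 0.246, 0.139]
ee_rot: [0.201, -3.132, 0.005]
wrist_force: [0.3, -0.2, 0.5]
gripper_width: 0.085
grip_force: 0.0
yaw -172.7 turn units -0.116 | shift units after turn [0.0003 0.0055 0.0227] rows>= 0.4
tcp [0.5118 0.246  0.139 ] tilt z [-0.003 -0.004 -1.   ] w 0.085 grip 0.0 F [ 0.3 -0.2  0.5] t 11.0833 q7 1.27 nose 0.019
```

```bash
python3 -m creep '[[[0,0.004,0.011],0],[[0,0,0.011],0],[[0,0,0],0],[[0,0,0],0]]'
python3 -m creep '[[[0,0,0],0],[[0,0,0],0],[[0,0,0],0]]' 0.2 30
python3 plan.py 0.511 0.250 0.122 8
```

```text
clock: 11.42
ee_pos: [0.5115, 0.2522, 0.124]
ee_rot: [0.207, -3.135, 0.0]
wrist_force: [0.4, 0.5, -0.2]
gripper_width: 0.0853
grip_force: 0.0
clock: 11.67
ee_pos: [0.5119, 0.2524, 0.1244]
ee_rot: [-0.207, 3.134, 0.001]
wrist_force: [0.1, -0.4, -0.3]
gripper_width: 0.0516
grip_force: 0.0
yaw -172.4 turn units -0.078 | shift units after turn [ 0.0016 -0.0029  0.0033] rows>= 0.1
tcp [0.5119 0.2524 0.1244] tilt z [ 0.001  0.    -1.   ] w 0.0516 grip 0.0 F [ 0.1 -0.4 -0.3] t 11.6667 q7 1.26 nose 0.019
```

```bash
python3 -m creep '[[[0,-0.0015,0.002],0],[[0,0,0],0],[[0,0,0],0]]'
python3 -m creep '[[[0,0,0],0],[[0,0,0],0],[[0,0,0],0],[[0,0,0],0],[[0,0,0],0],[[0,0,0],0]]' 0.8 30
python3 -m creep '[[[0,0,-0.006],0],[[0,0,-0.015],0],[[0,0,-0.03],0],[[0,0,-0.04],0],[[0,0,-0.04],0],[[0,0,-0.04],0],[[0,0,-0.03],0],[[0,0,0],0],[[0,0,0],0],[[0,0,0],0]]'
python3 plan.py 0.511 0.250 0.26 8
python3 - <<'E'
from h import *
s=robot.get_image("side")
cv2.imwrite("pics/c7.png",tile(s,190,70,90,170,3))
E
```

```text
clock: 11.92
ee_pos: [0.5122, 0.252, 0.1234]
ee_rot: [-0.207, 3.133, 0.003]
wrist_force: [-1.1, 1.6, 4.8]
gripper_width: 0.0391
grip_force: 30.2
clock: 12.42
ee_pos: [0.5123, 0.2521, 0.1234]
ee_rot: [-0.207, 3.133, 0.003]
wrist_force: [-0.6, 1.9, 6.3]
gripper_width: 0.0394
grip_force: 30.3
clock: 13.25
ee_pos: [0.5111, 0.2503, 0.2722]
ee_rot: [0.206, -3.133, 0.002]
wrist_force: [0.0, 0.4, -0.9]
gripper_width: 0.0395
grip_force: 30.4
yaw -172.5 turn units -0.083 | shift units after turn [ 0.0002 -0.0004  0.0162] rows>= 0.3
tcp [0.5111 0.2503 0.2722] tilt z [-0.002 -0.002 -1.   ] w 0.0395 grip 30.43199919629842 F [ 0.   0.4 -0.9] t 13.25 q7 1.25 nose 0.019
```

View pics/c7.png

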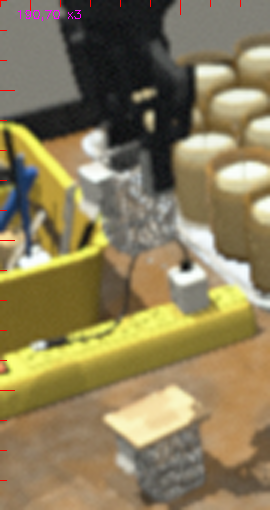

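Run:
```python
from h import *
def pts(cx,cy,yaw,zr):
    a=np.radians(yaw);R=np.array([[np.cos(a),-np.sin(a)],[np.sin(a),np.cos(a)]])
    L=[(-33.5,11,zr),(-33.5,-11,zr),(-22,-11,zr),(-22,11,zr),(-39,11,zr-.029),(-39,-11,zr-.029),(22,-20,zr),(22,-20,zr-.06),(-22,-20,zr-.06)]
    return np.array([[*(R@np.array(p[:2])/1000+[cx,cy]),p[2]] for p in L])
n=["lipL","lipNear","lipNearIn","lipIn","tabL","tabNear","rimR","botR","botL"]
A=(proj("side",pts(.505,.250,7,.126))-[210,165])*4.8
a=np.radians(7.5)
B=(proj("side",pts(.5111-.0075*np.cos(a),.2503-.0075*np.sin(a),7.5,.2722+.0026))-[190,70])*3
for k,u,v in zip(n,A.round(0),B.round(0)):print(k,u,v)
s=cv2.imread("pics/side0.png")
```

```text
lipL [ 75. 109.] [ 77. 166.]
lipNear [101. 130.] [ 94. 178.]
lipNearIn [123. 121.] [109. 172.]
lipIn [ 98. 100.] [ 92. 161.]
tabL [ 73. 167.] [ 76. 208.]
tabNear [ 98. 188.] [ 93. 220.]
rimR [217.  94.] [173. 157.]
botR [230. 203.] [182. 236.]
botL [148. 239.] [127. 257.]
```

```bash
python3 -m creep '[[[0,0,-0.01],-0.5],[[0,0,0],-0.5],[[0,0,0],0],[[0,0,0],0]]'
python3 plan.py 0.455 -0.269 0.28 13.4
```

```text
clock: 13.63
ee_pos: [0.511, 0.2506, 0.2791]
ee_rot: [0.361, -3.118, 0.002]
wrist_force: [-0.3, -0.3, -1.1]
gripper_width: 0.039
grip_force: 30.4
yaw -166.8 turn units -0.035 | shift units after turn [ 0.2332 -0.6567 -0.0012] rows>= 12.5
tcp [0.511  0.2506 0.2791] tilt z [-0.003 -0.002 -1.   ] w 0.039 grip 30.419506056932732 F [-0.3 -0.3 -1.1] t 13.6333 q7 1.35 nose 0.019
```

```bash
python3 -m creep '[[[0.0073,-0.0205,0],0],[[0.0146,-0.041,0],0],[[0.0146,-0.041,0],0],[[0.0146,-0.041,0],0],[[0.0146,-0.041,0],0],[[0.0146,-0.041,0],0],[[0.0146,-0.041,0],0],[[0.0146,-0.041,0],0],[[0.0146,-0.041,0],0],[[0.0146,-0.041,0],0]]'
python3 -m creep '[[[0.0146,-0.041,0],0],[[0.0146,-0.041,0],0],[[0.0146,-0.041,0],0],[[0.0146,-0.041,0],0],[[0.0146,-0.041,0],0],[[0.0146,-0.041,0],0],[[0.007,-0.02,0],0],[[0,0,0],0],[[0,0,0],0],[[0,0,0],0]]'
python3 plan.py 0.455 -0.269 0.258 13.4
```

```text
clock: 14.47
ee_pos: [0.4765, -0.0586, 0.2799]
ee_rot: [0.361, -3.119, -0.001]
wrist_force: [1.1, -0.8, -0.2]
gripper_width: 0.0393
grip_force: 30.4
clock: 15.3
ee_pos: [0.4546, -0.266, 0.2799]
ee_rot: [0.365, -3.12, -0.003]
wrist_force: [-0.1, 0.5, -1.2]
gripper_width: 0.0395
grip_force: 30.5
yaw -166.7 turn units -0.01 | shift units after turn [ 0.0004 -0.0041  0.0292] rows>= 0.5
tcp [ 0.4546 -0.266   0.2799] tilt z [-0.001  0.002 -1.   ] w 0.0395 grip 30.509288281900808 F [-0.1  0.5 -1.2] t 15.3 q7 2.41 nose 0.019
```

```bash
python3 -m creep '[[[0,-0.003,0.015],0],[[0,0,0.02],0],[[0,0,0.003],0],[[0,0,0],0],[[0,0,0],0],[[0,0,0],0]]'
python3 plan.py 0.455 -0.269 0.258 13.4
python3 - <<'E'
from h import *
S=robot.read_state();x,y,z=S["ee_pos"]
s=robot.get_image("side");t=robot.get_image("top");cv2.imwrite("pics/s8.png",s);cv2.imwrite("pics/t8.png",t)
a=np.radians(13.3);R=np.array([[np.cos(a),-np.sin(a)],[np.sin(a),np.cos(a)]]);zr=z+.0026
L=[(-33.5,11,zr),(-33.5,-11,zr),(-22,-11,zr),(-22,11,zr),(-39,11,zr-.029),(-39,-11,zr-.029),(22,-20,zr),(22,-20,zr-.06),(-22,-20,zr-.06)]
P=np.array([[*(R@(np.array(p[:2])/1000-[.0075,0])+[x,y]),p[2]] for p in L])
C=np.array([[.475+.0565*np.cos(q),-.2642+.0565*np.sin(q),.186] for q in np.arange(0,6.28,.26)])
T=[]
for n,i,b,k in(("side",s,(300,225,125,150),4),("top",t,(390,240,70,150),4)):
    o=tile(i,*b,k)
    for q,c in((P,(0,0,255)),(C,(0,255,0))):
        for u in (proj(n,q)-b[:2])*k+k/2: cv2.circle(o,tuple(int(v) for v in u),1,c,-1)
    T.append(o)
o=np.hstack(T);print(o.shape);cv2.imwrite("pics/c8.png",o)
E
```

```text
clock: 15.8
ee_pos: [0.4554, -0.2695, 0.2528]
ee_rot: [-0.364, 3.119, -0.001]
wrist_force: [-0.2, -0.4, -1.4]
gripper_width: 0.0394
grip_force: 30.5
yaw -166.7 turn units -0.012 | shift units after turn [ 0.0004  0.0008 -0.007 ] rows>= 0.1
tcp [ 0.4554 -0.2695  0.2528] tilt z [ 0.001 -0.    -1.   ] w 0.0394 grip 30.470369331305847 F [-0.2 -0.4 -1.4] t 15.8 q7 2.42 nose 0.019
(600, 780, 3)
```

View pics/c8.png

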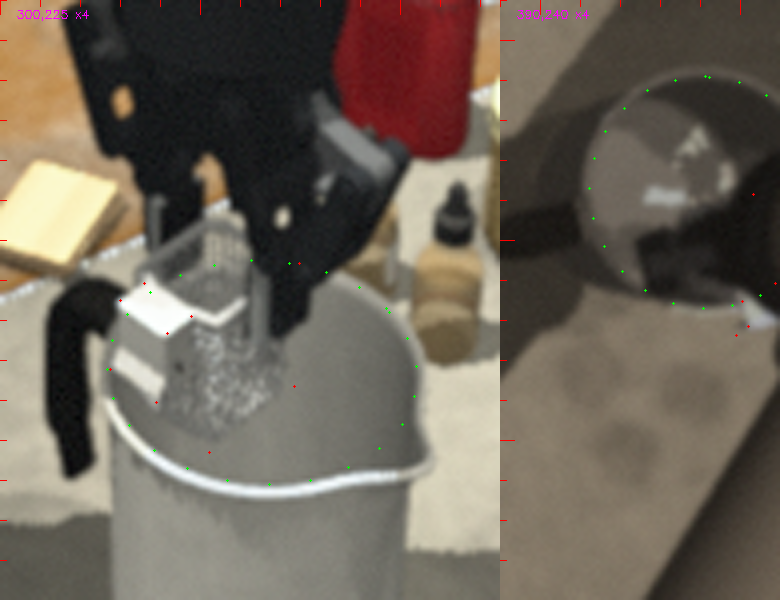

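Run:
```python
from h import *
t=cv2.cvtColor(cv2.imread("pics/t8.png"),6)
print("     "+" ".join(f"{c:3d}" for c in range(436,476)))
for r in range(308,330):print(r,":"," ".join(f"{v:3d}" for v in t[r,436:476]))
x,y,z=.4554,-.2695,.2528
a=np.radians(13.3);R=np.array([[np.cos(a),-np.sin(a)],[np.sin(a),np.cos(a)]]);zr=z+.0026
L=[(-33.5,11,zr),(-33.5,-11,zr),(-22,-11,zr),(-22,11,zr),(-39,11,zr-.029),(-39,-11,zr-.029)]
P=np.array([[*(R@(np.array(p[:2])/1000-[.0075,0])+[x,y]),p[2]] for p in L])
print(proj("top",P).round(1).tolist())
print(proj("side",P).round(1).tolist())
```

```text
436 437 438 439 440 441 442 443 444 445 446 447 448 449 450 451 452 453 454 455 456 457 458 459 460 461 462 463 464 465 466 467 468 469 470 471 472 473 474 475
308 :  40  46  48  40  32  29  29  26  25  21  22  20  20  20  20  23  20  18  23  22  24  24  27  30  37  37  36  31  29  29  29  31  32  32  31  29  31  29  31  33
309 :  43  50  48  46  42  43  37  37  33  23  24  21  21  22  20  20  21  23  23  23  25  23  25  30  33  37  36  33  31  28  29  33  31  31  27  29  32  33  31  31
310 :  41  48  52  51  51  51  51  50  42  35  30  28  26  24  24  20  21  22  21  26  24  24  26  24  29  36  38  36  32  32  31  32  30  31  32  31  27  30  31  29
311 :  40  44  51  52  53  58  57  57  53  48  47  42  42  41  33  30  23  21  22  22  22  22  25  24  27  33  36  39  34  32  29  31  32  31  30  33  29  31  30  31
312 :  41  43  50  52  55  60  57  60  58  59  60  61  61  68  64  49  34  24  21  21  22  25  23  25  26  32  34  36  38  33  30  30  31  33  30  35  30  32  28  32
313 :  41  42  45  47  51  51  53  56  60  64  63  66  76  95  96  83  62  38  25  24  22  24  21  23  27  27 
[... 2205 characters left out ...]
 104 105
327 : 124 122 121 120 123 122 119 120 121 121 121 120 119 119 119 120 122 124 124 122 123 109  80  50  36  29  29  30  31  32  37  42  50  61  77  89  94  98  98 101
328 : 125 122 122 121 118 121 119 119 119 118 119 118 117 118 122 123 123 122 124 124 121 108  80  48  33  33  31  32  32  33  41  52  64  74  82  89  88  90  90  86
329 : 120 119 118 118 118 119 118 118 119 120 117 119 118 122 122 124 124 125 123 124 120 110  82  52  33  34  31  34  37  43  50  60  69  75  77  77  76  75  72  71
[[451.5, 321.3], [463.3, 318.7], [461.8, 312.4], [450.1, 315.0], [448.5, 323.4], [459.9, 320.9]]
[[329.6, 299.7], [341.3, 307.9], [347.3, 303.5], [335.6, 295.5], [327.1, 316.9], [338.5, 325.2]]
```

```bash
python3 -m creep '[[[0.0015,0,0.01],0],[[0,0,0.01],0],[[0,0,0.01],0],[[0,0,0.01],0],[[0,0,0],0],[[0,0,0],0]]'
python3 -m creep '[[[0,0,0.006],0],[[0,0,0.006],0],[[0,0,0.004],0],[[0,0,0],0],[[0,0,0],0]]'
```

```text
clock: 16.4
ee_pos: [0.4534, -0.2697, 0.2213]
ee_rot: [0.363, -3.119, -0.002]
wrist_force: [0.8, -0.3, 0.4]
gripper_width: 0.0395
grip_force: 30.5
clock: 16.82
ee_pos: [0.4537, -0.2698, 0.2099]
ee_rot: [0.363, -3.12, -0.001]
wrist_force: [0.0, -0.4, -1.0]
gripper_width: 0.0396
grip_force: 30.5
```

```bash
python3 plan.py 0.454 -0.2695 0.1854 13.4
```

```text
yaw -166.7 turn units -0.02 | shift units after turn [-0.0005  0.0004  0.0327] rows>= 0.6
tcp [ 0.4537 -0.2698  0.2099] tilt z [-0.  0. -1.] w 0.0396 grip 30.45755172846839 F [ 0.  -0.4 -1. ] t 16.8167 q7 2.44 nose 0.019
```

Nothing touched yet; going on in small steps.

```bash
python3 -m creep '[[[0,0,0.005],0],[[0,0,0.005],0],[[0,0,0],0],[[0,0,0],0]]'
python3 -m creep '[[[0,0,0.005],0],[[0,0,0.005],0],[[0,0,0],0],[[0,0,0],0]]'
python3 -m creep '[[[0,0,0.004],0],[[0,0,0],0],[[0,0,0],0]]'
```

```text
clock: 17.15
ee_pos: [0.4539, -0.2698, 0.2024]
ee_rot: [0.363, -3.12, -0.001]
wrist_force: [0.8, 0.3, -0.7]
gripper_width: 0.0394
grip_force: 30.4
clock: 17.48
ee_pos: [0.4541, -0.2699, 0.1949]
ee_rot: [-0.364, 3.12, 0.0]
wrist_force: [1.4, 0.9, -1.2]
gripper_width: 0.0392
grip_force: 30.3
clock: 17.73
ee_pos: [0.4542, -0.27, 0.1922]
ee_rot: [-0.363, 3.12, -0.0]
wrist_force: [2.0, -0.1, -2.4]
gripper_width: 0.0396
grip_force: 30.4
```

```bash
python3 -m creep '[[[0,0,0.004],0],[[0,0,0],0],[[0,0,0],0]]'
python3 -m creep '[[[0,0,0.003],0],[[0,0,0],0],[[0,0,0],0]]'
python3 -m creep '[[[0,0,0.003],0],[[0,0,0],0],[[0,0,0],0]]'
```

```text
clock: 17.98
ee_pos: [0.4542, -0.2701, 0.1892]
ee_rot: [-0.363, 3.12, -0.001]
wrist_force: [2.5, 0.3, -1.0]
gripper_width: 0.0393
grip_force: 30.5
clock: 18.23
ee_pos: [0.4541, -0.27, 0.187]
ee_rot: [-0.363, 3.12, -0.0]
wrist_force: [3.9, 1.1, 0.5]
gripper_width: 0.0394
grip_force: 30.6
clock: 18.48
ee_pos: [0.4541, -0.2701, 0.1848]
ee_rot: [-0.363, 3.12, -0.0]
wrist_force: [4.2, 0.7, 1.2]
gripper_width: 0.0392
grip_force: 30.7
```

```bash
python3 -m creep '[[[-0.0012,0,0.002],0],[[0,0,0],0],[[0,0,0],0]]'
python3 -m creep '[[[0,0,0.003],0],[[0,0,0],0],[[0,0,0],0]]'
```

```text
clock: 18.73
ee_pos: [0.455, -0.2702, 0.1843]
ee_rot: [-0.363, 3.119, -0.001]
wrist_force: [2.8, 0.7, 4.5]
gripper_width: 0.0391
grip_force: 31.4
clock: 18.98
ee_pos: [0.4552, -0.2703, 0.184]
ee_rot: [-0.363, 3.118, -0.001]
wrist_force: [-0.1, 3.0, 14.9]
gripper_width: 0.0392
grip_force: 32.4
```

```bash
python3 -m creep '[[[0,0,-0.0025],0],[[0,0,0],0],[[0,0,0],0]]'
python3 -m creep '[[[0,0,0],0],[[0,0,0],0],[[0,0,0],0],[[0,0,0],0]]' -0.13 20
```

```text
clock: 19.23
ee_pos: [0.4551, -0.2702, 0.1843]
ee_rot: [-0.363, 3.119, -0.001]
wrist_force: [0.5, 2.2, 8.7]
gripper_width: 0.0395
grip_force: 31.6
clock: 19.57
ee_pos: [0.4534, -0.2697, 0.1818]
ee_rot: [0.362, -3.118, -0.002]
wrist_force: [-0.8, 0.5, 0.1]
gripper_width: 0.0482
grip_force: 0.0
```

```bash
python3 -m creep '[[[0,0,-0.005],0],[[0,0,-0.01],0],[[0,0,-0.015],0],[[0,0,-0.02],0],[[0,0,-0.03],0],[[0,0,-0.04],0],[[0,0,-0.04],0],[[0,0,0],0],[[0,0,0],0]]'
python3 -m creep '[[[0.04,0.02,0],0],[[0.04,0.02,0],0],[[0.04,0.02,0],0],[[0,0.04,0],0],[[0,0.04,0],0],[[0,0.04,0],0],[[0,0.04,0],0],[[0,0.04,0],0],[[0,0.04,0],0],[[0,0.04,0],0],[[0,0,0],0],[[0,0,0],0]]'
python3 - <<'E'
from h import *
s=robot.get_image("side");t=robot.get_image("top")
cv2.imwrite("pics/c9.png",np.hstack([tile(s,280,240,110,150,4),tile(t,385,240,85,150,4)]))
E
```

```text
clock: 20.32
ee_pos: [0.4556, -0.2708, 0.3056]
ee_rot: [-0.362, 3.116, -0.005]
wrist_force: [0.1, 0.4, 0.6]
gripper_width: 0.0482
grip_force: 0.0
clock: 21.32
ee_pos: [0.3076, -0.0413, 0.3021]
ee_rot: [0.369, -3.118, 0.001]
wrist_force: [0.9, -1.3, 0.1]
gripper_width: 0.0479
grip_force: 0.0
```

View pics/c9.png

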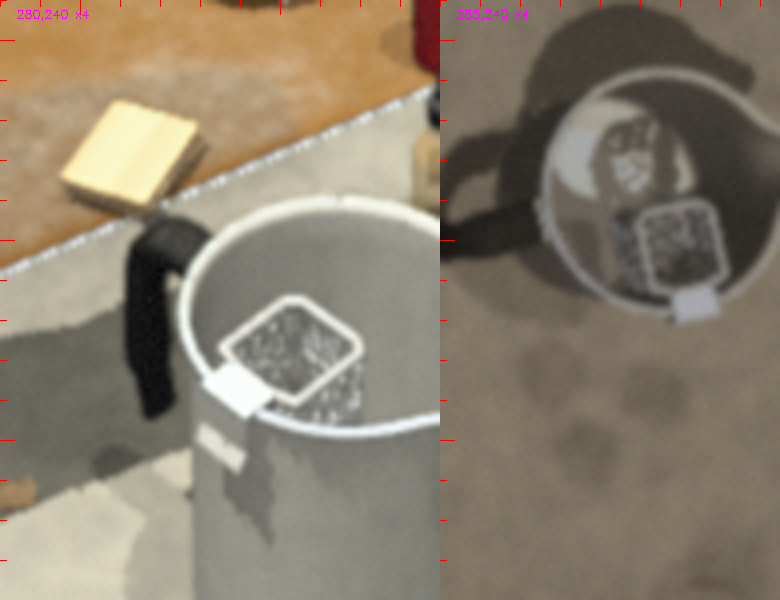

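The last picture shows the lip seated over the rim at side (237,390) and top (697,305). The basket is inside, on the line midway between handle and spout, and the pile of three spacers is square.

```bash
python3 -c "
from workcell import robot
print(robot.hand_in())"
```

```text
the job is handed in; nothing more can be done
None
```

The spacer lies squarely on the spare pile, and the strainer hangs inside the pitcher by its lip, midway between handle and spout; I handed the job in at about 21 s on the robot's clock.

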